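# Hold the photometer shutter half open

### The arm

A 6-joint arm with a two-finger parallel gripper is mounted at the origin on a cart in front of the work surface, level with it; the furniture and walls round the work are solid. World frame = base frame: x ahead of the robot, y to its left, z up, the work surface at z = 0. Lengths are in m, angles in rad, forces in N, time in s.
With the tool pointing down it reaches from about 0.35 to 0.775 m from the base axis. Payload 5.5 kg.
Tool frame: the origin (TCP) lies between the finger pads; the fingertips stand 11 mm ahead of it and the grasp point (between the pads) lies 8 mm behind it (tips_ahead is the distance from the TCP to the fingertips, in m); z points along the fingers, y is the line along which they close (so a half turn about z gives the same grasp; the last joint's range is limited). The gripper opens to 85 mm and grips with 20 to 120 N. Pads are 22 mm wide; open, the fingers measure 114 mm over their backs; the gripper's body (76 mm by 85 mm) begins 54 mm behind the grasp point. The pads swing forward as they close: fully open they stand 13 mm farther back than shut.
Start: joints at [1.066, 0.313, 0.046, 1.304, 0, 1.431], TCP at [0.205, 0.537, 0.242] pointing down, gripper open.
Joint ranges: [-2.76, 2.76], [-0.86, 1.69], [-1.03, 1.26], [-2.2, 2.34], [-1.47, 1.5], [-3.14, 3.14]. Speed limits (rad/s): [2.57, 2.57, 3.14, 3.14, 3.14, 3.14].

### API

Orientations are given as a unit quaternion [w, x, y, z].
In Python, from workcell import * gives the robot as it stands. The module is installed in compiled form; this text tells all that it offers.
- The arm moves only by the tool jog_arm, never from a script. Its argument "moves" is a list of rows, each an object with "fingers": the closure, from 0 (fully open) to 1 (shut); "slide": the shift along the tool's x, y, z in mm, a list of three; "angular": the turn, a rotation vector about the tool's x, y, z in degrees, a list of three. A call has 1 to 10 rows; each row is the pose to reach, as a shift and turn from the pose commanded when the call began, along the tool's axes at that moment; what a row does not reach only later rows make up. A row lasts 1/12 s, in which the tool goes at most 41.7 mm and 7.16 degrees, less where a joint would pass 70% of its speed; a pose out of reach is approached as far as the arm can. A call with a gripper value outside its range is refused whole. The fingers move at their own pace and stop on an object; "squeeze" is the grip in N (left out, the last holds). Time passes only in rows, so rows that repeat a pose let the fingers close. It gives the time, the measured TCP pose, the force, the opening and the grip force at its end, in the units of the state.
- get_state(): the state, without advancing time (a new reading comes with each control period).
- read_camera(name): name is "side" or "top"; returns a dict with "color" (384x512x3 uint8, red, green, blue), "fovy" (degrees; the focal length in pixels is half the picture's height over the tangent of half this angle, whatever the lens; pixels are square), "cx", "cy" (the principal point, pixels), "world_from_camera" (4x4, takes a point from camera to world coordinates). Camera axes: x right, y down, z forward; pixel columns grow to the right and rows downward; lengths in m; the calibration is good to about 2 mm. A picture is of the moment at which its call begins. There is no depth.
- hand_in(): hands the job in; it is judged then, once.
Trained networks look in a picture, given as the dict that the camera call returned (one of the last four; its "shot" number tells which), for a name from the list of things; names that differ only in an ending like _2 or _b are one class to them, and where a whole thing is asked for, a point or a joint stands for the part that bears it (a point fixed in the world has none). Each returns a list of dicts, best first, with "p" (0 to 1); they miss things now and then, are a little off and sometimes report something else, mostly with a low value. They report only what shows in the picture. A call takes as long as a camera call.
- look_for(target, picture): "point" ([column, row] in pixels, amid what is visible of it).
- tip_of(target, picture): "point" ([column, row] in pixels: a listed point, or the origin of a listed thing).
The state is a dict: "clock": time; "joint_pos": joint angles; "qvel": joint speeds; "tau": joint torques, N m; "tcp_pos": TCP position; "orientation": TCP orientation; "wrist_force": force on the tool from outside, world axes, zero at the start; "ft_torque": the same for the moment, N m; "finger_gap": finger opening in m; "grip_force": force on a finger pad.
Only numpy, scipy, OpenCV 4.12 (cv2) and the standard library are available. Lean on these libraries where they do the work, as an engineer would, in place of code of your own. Each camera call takes 0.05 s, during which the arm holds its last target. There are 200 camera calls.

### The job

Get the bench photometer ready for a half-aperture reading: press the filter carriage and the sample vial down until both are fully home in the sample block, and only then slide the sprung shutter tab away from its shut end to the long half-way mark, without running it on towards full open. The program finishes while the gripper is still holding the shutter steady at half travel against its spring; leave the small things round the photometer where they stand.

Things in the scene. Friction and masses are not known exactly. Their poses are not given: they have to be found in the camera images.
- photometer: Bench photometer, fixed: base plate 140 x 370 mm with, along its y: louvred lamp house (y 91 to 177 mm, top 107 mm above the table), shutter frame (y 45, top 82; its spring barrel sticks out to x 110), dark sample block (y -15 to -120, x -45 to 45, top 71), detector box (top 83). Origin: middle of the row at table height; z up, x across the row away from the robot, the way the shutter opens.
- shutter_tab (a point): Centre of the shutter's upright black tab: 10 mm thick along the photometer's x (the slide direction), 24 mm wide along its y, 84 to 116 mm above the table, free on both x sides; its foot is 2 mm above the frame's top and a ledge with tick marks (on the -y side), and has a pointer over the ticks. It slides level along +x from 20 mm before the half mark (shut) to 20 mm past it (full open).
- half_mark (a point): Fixed point: where the tab's centre stands at half travel, straight above the long middle tick of the graduated ledge on the frame's top. Its axes are those of the photometer.
- shutter (a joint): Shutter travel in m: 0 shut (at the start), 0.020 half open, 0.040 full open. A spring pushes it shut: about 3 N when shut, 7 N at half, 11 N at full open; let go, it closes by itself.
- filter_top (a point): Centre of the flat upper face of the filter carriage's black flange, 54 x 15 mm (long along the photometer's x). Fully home, its underside lies on the sample block and this point is 79 mm above the table; at the start it stands 6 to 9 mm higher. It slides only straight down, stiffly (about 6 N), and stays where it is left.
- filter_carriage (a joint): Filter carriage's way down in m, 0.009 fully home (hard stop); starts between 0 and 0.003.
- vial_top (a point): Centre of the flat top of the sample vial's round black cap, 19 mm across. Fully home, the cap's lower edge is level with the sample block's top and this point is 83 mm above the table; at the start it stands 6 to 9 mm higher. It slides only straight down, stiffly (about 7 N), and stays where it is left. It is 55 mm from the filter carriage, on its -y side.
- sample_vial (a joint): Sample vial's way down in m, 0.009 fully home (hard stop); starts between 0 and 0.003.
- spare_vial: Loose spare vial, 28 mm across and 52 mm tall, standing in front of the photometer (about 100 mm from its row, on the robot's side); origin at its foot. Leave alone.
- dropper: Loose brown dropper bottle, 38 mm across and 85 mm tall, standing in front of the photometer; origin at its foot. Leave alone.
- spatula: Loose steel spatula with a dark sleeve, 178 mm long, lying flat in front of the photometer; origin at its middle. Leave alone.
- meter: Loose multimeter, 135 x 68 x 42 mm, lying on its back to the left of the photometer; origin at the middle of its underside. Leave alone.

How it is judged:
By the outcome, as a careful person would: the job done as asked, in the order asked, and still so for the second after the job is handed in, while the arm keeps its last pose, push and grip.
It also fails if it takes over 54 s, if anything falls off the work surface, if the arm or the gripper's body presses on something with over 40 N, if the wrist force passes 120 N, or if a joint passes its speed limit or range.

## Working session

There is one attempt and no reset: what is moved stays moved. The work goes in short steps, Python scripts to look and compute and a tool call to move; the robot and the scene stay as the last step left them, time stands still between calls to the robot, and variables do not carry over. Pictures are saved under pics/ and viewed, at most 10 in all, crops included, and the job is handed in when it is done.

Besides the shell and the picture viewer there is one more tool, called after "Request:" by a JSON object that holds its "method" and its "body", one argument or row to a line. jog_arm: Moves the arm, as the interface text tells. Its arguments: {"type":"object","properties":{"moves":{"type":"array","items":{"type":"object","properties":{"fingers":{"type":"number"},"slide":{"type":"array","items":{"type":"number"}},"angular":{"type":"array","items":{"type":"number"}}}}},"squeeze":{"type":"number"}},"required":["moves"]}

```bash
mkdir -p pics; cat > h.py <<'E'
from workcell import *
import numpy as np, cv2
from scipy.spatial.transform import Rotation as R
def cam(p):
    h,w=p["color"].shape[:2]; f=h/2/np.tan(np.radians(p["fovy"])/2)
    return f,p["cx"],p["cy"],np.array(p["world_from_camera"])
def ray(p,uv):
    f,cx,cy,T=cam(p); d=T[:3,:3]@np.array([(uv[0]-cx)/f,(uv[1]-cy)/f,1]); return T[:3,3],d/np.linalg.norm(d)
def atz(p,uv,z):
    o,d=ray(p,uv); return o+d*(z-o[2])/d[2]
def proj(p,X):
    f,cx,cy,T=cam(p); c=T[:3,:3].T@(np.array(X)-T[:3,3]); return np.array([cx+f*c[0]/c[2],cy+f*c[1]/c[2]])
def tri(rays):
    A=0;b=0
    for o,d in rays:
        M=np.eye(3)-np.outer(d,d);A=A+M;b=b+M@o
    X=np.linalg.solve(A,b); return X,[np.linalg.norm((np.eye(3)-np.outer(d,d))@(X-o)) for o,d in rays]
def save(p,n,box=None,s=1):
    im=p["color"][...,::-1]
    if box: im=im[box[1]:box[3],box[0]:box[2]]
    cv2.imwrite("pics/"+n,cv2.resize(im,None,fx=s,fy=s,interpolation=cv2.INTER_CUBIC))
def tool(v):  # world vec (mm) -> tool axes
    q=get_state()["orientation"]; return R.from_quat([q[1],q[2],q[3],q[0]]).inv().apply(v)
E
python3 - <<'E'
from h import *
np.set_printoptions(precision=4,suppress=True)
P={n:read_camera(n) for n in("side","top")}
for n in P:
    save(P[n],n+"0.png",s=1.5); print(n,P[n]["fovy"],cam(P[n])[3][:3,3],cam(P[n])[3][:3,2])
for t in["photometer","shutter_tab","half_mark","filter_top","vial_top","spare_vial","dropper","spatula","meter"]:
    rs=[]
    for n in P:
        r=tip_of(t,P[n])[:2]; print(t,n,[(np.round(x["point"],1),round(x["p"],2)) for x in r])
        if r: rs.append(ray(P[n],r[0]["point"]))
    if len(rs)==2: print("   ",*tri(rs))
s=get_state();print(s["tcp_pos"],s["orientation"],s["wrist_force"],s["finger_gap"],[k for k in s],s.get("tips_ahead"))
E
```

```text
side 50.70638855503936 [ 0.272  -0.3188  0.591 ] [ 0.2863  0.7364 -0.613 ]
top 45.2465682498199 [0.3453 0.3076 1.1545] [ 0.1662 -0.003  -0.9861]
photometer side [(array([298.6, 258.9]), 0.81)]
photometer top [(array([309.9, 186.4]), 0.82)]
    [0.5602 0.1523 0.0013] [np.float64(0.0016435896688863384), np.float64(0.0016435896688862849)]
shutter_tab side [(array([286.2, 208.7]), 0.69)]
shutter_tab top [(array([299.3, 182.8]), 0.56)]
    [0.5463 0.1916 0.1028] [np.float64(0.0016734048133908866), np.float64(0.001673404813391082)]
half_mark side [(array([293.3, 203.9]), 0.95)]
half_mark top [(array([295.8, 177.9]), 0.61)]
    [0.5606 0.1988 0.1042] [np.float64(0.0015208637973301796), np.float64(0.00152086379733039)]
filter_top side [(array([246.7, 272.7]), 0.73), (array([309.5, 242.1]), 0.6)]
filter_top top [(array([332. , 187.1]), 0.66)]
    [0.4942 0.1144 0.0517] [np.float64(0.053663756665351725), np.float64(0.05366375666535169)]
vial_top side [(array([320.6, 262.1]), 0.66)]
vial_top top [(array([349.8, 188.8]), 0.6), (array([298.8, 183.5]), 0.36)]
    [0.545  0.0674 0.0857] [np.float64
[... 333 characters left out ...]
), 0.72)]
    [ 0.4441  0.074  -0.0081] [np.float64(0.0028328497347316277), np.float64(0.002832849734731517)]
spatula side [(array([237.1, 223.6]), 0.45)]
spatula top [(array([258. , 213.6]), 0.81)]
    [0.4837 0.285  0.0029] [np.float64(0.0031679584777027903), np.float64(0.003167958477702743)]
meter side [(array([208.7, 157.4]), 0.92)]
meter top [(array([152.2, 210.4]), 0.7)]
    [0.4916 0.5503 0.0038] [np.float64(0.0006159573885997734), np.float64(0.0006159573885997673)]
[0.2052 0.5372 0.2424] [0.     0.1814 0.9834 0.0001] [ 0.5698  0.6589 -0.0388] 0.0850404571973749 ['clock', 'joint_pos', 'qvel', 'tau', 'tcp_pos', 'orientation', 'wrist_force', 'ft_torque', 'grip_force', 'finger_gap'] None
```

View pics/side0.png

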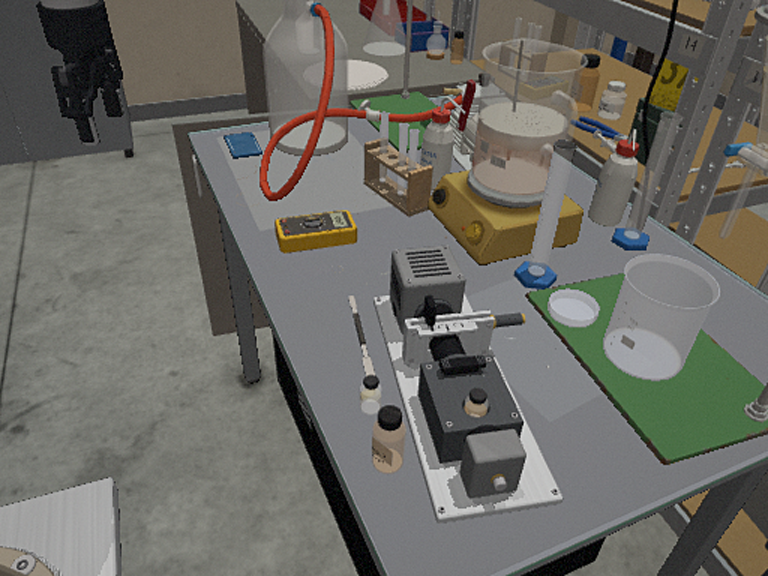

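View pics/top0.png

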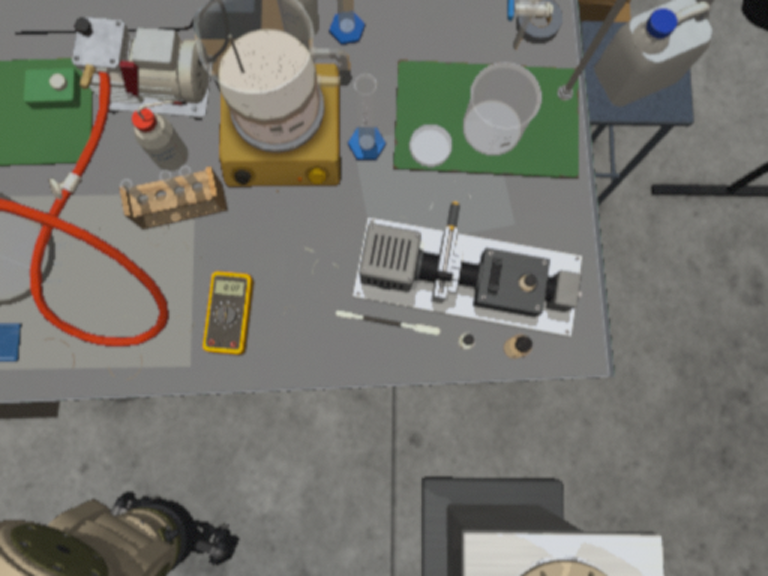

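The side view (1.5x) shows the shutter tab near (430,312), the filter flange near (462,364), the vial cap near (477,397), and the loose things on the robot side. The top view shows the row yawed about -10°, with plate corners near (370,219), (581,258), (572,333) and (356,298).

```bash
python3 - <<'E'
from h import *
P={n:read_camera(n) for n in("side","top")}
save(P["top"],"topc.png",(230,125,395,230),4.8)
save(P["side"],"sidec.png",(245,160,380,260),5.9)
E
```

```text
(no output)
```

View pics/topc.png

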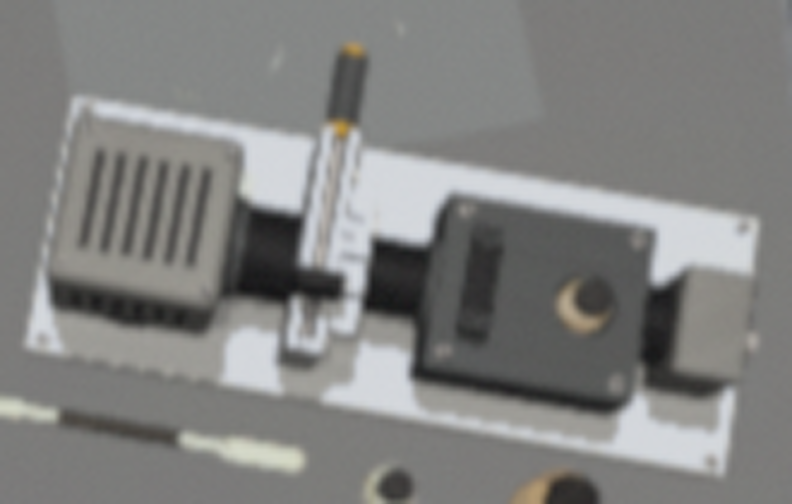

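View pics/sidec.png

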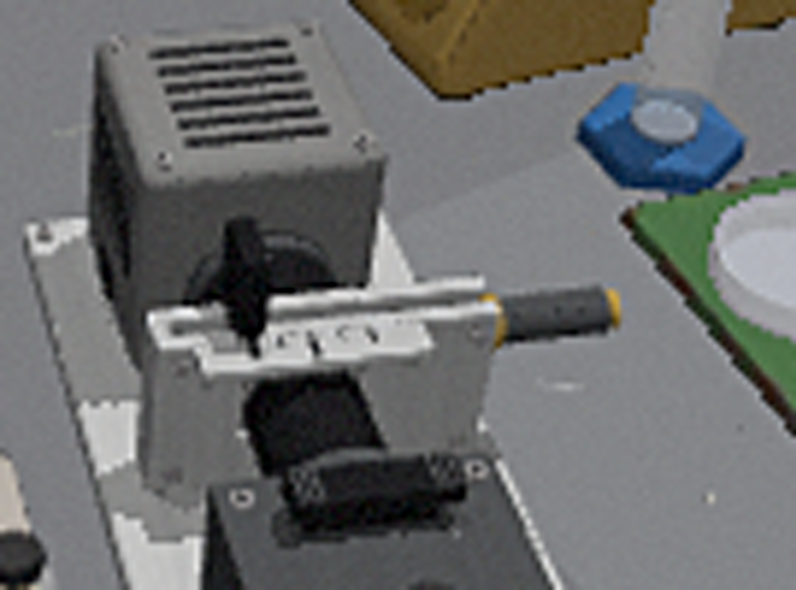

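The top crop shows plate corners at (75,98), (758,216), (724,473) and (27,350). The flange centre is near (478,285), the cap near (596,296) and the tab top near (321,281). The side crop shows the tab top near (243,222) with its pointer at the first tick, i.e. shut. I'll fit the pose now.

```bash
python3 - <<'E'
from h import *
from scipy.optimize import least_squares
np.set_printoptions(precision=4,suppress=True)
P={n:read_camera(n) for n in("side","top")}
T=lambda x,y:(230+x/4.8,125+y/4.8); S=lambda x,y:(245+x/5.9,160+y/5.9)
F=lambda x,y:(x/1.5,y/1.5)
def pts(v):
    x,y,a,hp,fx,fy,fz,vx,vz,hx=v[:10]
    return [("top",T(75,98),(.07,.185,hp)),("top",T(758,216),(.07,-.185,hp)),("top",T(724,473),(-.07,-.185,hp)),("top",T(27,350),(-.07,.185,hp)),
    ("top",T(450,196),(.045,-.015,.071)),("top",T(655,232),(.045,-.12,.071)),
    ("side",F(376,298),(-.07,.185,hp)),("side",F(562,494),(.07,-.185,hp)),("side",F(440,517),(-.07,-.185,hp)),
    ("side",S(210,487),(-.045,-.015,.071)),
    ("top",T(478,285),(fx,fy,fz)),("side",(309.5,242.1),(fx,fy,fz)),("side",S(375,475),(fx,fy,fz)),("top",(332,187.1),(fx,fy,fz)),
    ("top",T(596,296),(vx,fy-.055,vz)),("top",(349.8,188.8),(vx,fy-.055,vz)),("side",(320.6,262.1),(vx,fy-.055,vz)),("side",(318.7,262),(vx,fy-.055,vz)),
    ("top",T(321,281),(hx-.02,.045,.116)),("side",S(243,222),(hx-.02,.045,.116)),("side",(293.3,203.9),(hx,.045,.1)),("top",(295.8,177.9),(hx,.045,.1)),("side",(286.2,208.7),(hx-.02,.045,.1))]
def W(v,q):
    c,s=np.cos(v[2]),np.sin(v[2]); return np.array([v[0]+c*q[0]-s*q[1],v[1]+s*q[0]+c*q[1],q[2]])
def res(v):
    o={"side":v[10:12],"top":v[12:14]}
    r=[(proj(P[n],W(v,q))+o[n]-uv) for n,uv,q in pts(v)]
    return np.concatenate([np.ravel(r),v[10:14],[(v[6]-.0865)/.002,(v[8]-.0905)/.002,v[4]/.01,v[7]/.01,(v[3]-.008)/.004]])
s=least_squares(res,[.56,.152,-.17,.008,0,-.04,.0865,0,.0905,0,0,0,0,0],loss="soft_l1"); v=s.x
print(v); print(np.round(res(v)[:-9].reshape(-1,2),1).tolist())
pf=W(v,(v[4],v[5],v[6]));pv=W(v,(v[7],v[5]-.055,v[8]));pt=W(v,(v[9]-.02,.045,.1))
print(pf,pv,pt,np.degrees(v[2]))
st=get_state();q=st["orientation"];r=R.from_quat([q[1],q[2],q[3],q[0]]);print(r.as_matrix())
g=R.from_matrix(np.array([[-np.sin(-v[2])*1,0,0]]*3)) if 0 else None
y=np.array([np.cos(v[2]),np.sin(v[2]),0]);z=np.array([0,0,-1.]);x=np.cross(y,z)
print("rotvec",np.degrees((r.inv()*R.from_matrix(np.c_[x,y,z])).as_rotvec()),"slide",r.inv().apply((pf+[0,0,.05]-st["tcp_pos"])*1000))
E
```

```text
[ 0.5658  0.1531 -0.1652  0.0153 -0.0057 -0.0369  0.0856 -0.0046  0.0906
 -0.0071  0.718  -0.0907  0.9876  2.0879]
[[-1.3, 0.0], [0.0, 0.8], [-0.2, 1.4], [-1.4, 0.8], [-0.1, -2.4], [0.3, -2.3], [-2.1, -1.3], [1.5, 1.8], [-1.1, 0.3], [2.5, -1.8], [0.9, -0.2], [-1.0, -1.2], [-0.1, 0.4], [-1.5, -2.9], [-0.1, 0.7], [4.3, -1.4], [-1.1, 0.1], [0.8, 0.2], [-0.7, 0.9], [-0.1, 2.0], [2.4, 1.2], [1.1, -0.5], [-0.7, -2.5]]
[0.554  0.1177 0.0856] [0.5462 0.0632 0.0906] [0.5464 0.2019 0.1   ] -9.465109350446845
[[-0.9342  0.3568  0.    ]
 [ 0.3568  0.9342  0.0001]
 [ 0.      0.0001 -1.    ]]
rotvec [ 0.0035 -0.0033 78.5606] slide [-475.5829 -267.4286  106.6534]
```

Request:
{"method": "jog_arm", "body": {
  "moves": [
    {"fingers": 1,"slide": [-475,-267,20],"angular": [0,0,78.5]},
    {"fingers": 1,"slide": [-475,-267,20],"angular": [0,0,78.5]},
    {"fingers": 1,"slide": [-475,-267,20],"angular": [0,0,78.5]},
    {"fingers": 1,"slide": [-475,-267,20],"angular": [0,0,78.5]},
    {"fingers": 1,"slide": [-475,-267,20],"angular": [0,0,78.5]},
    {"fingers": 1,"slide": [-475,-267,20],"angular": [0,0,78.5]},
    {"fingers": 1,"slide": [-475,-267,20],"angular": [0,0,78.5]},
    {"fingers": 1,"slide": [-475,-267,20],"angular": [0,0,78.5]},
    {"fingers": 1,"slide": [-475,-267,20],"angular": [0,0,78.5]},
    {"fingers": 1,"slide": [-475,-267,20],"angular": [0,0,78.5]}
  ]
}}

```text
clock: 2.03
tcp_pos: [0.4725, 0.2153, 0.2273]
orientation: [0.0, 0.725, 0.689, 0.0]
wrist_force: [1.1, 0.2, -0.9]
finger_gap: 0.0001
grip_force: 0.0
```

```bash
cat > d.py <<'E'
from h import *
import sys
np.set_printoptions(precision=2,suppress=True)
a=np.radians(-9.47);y=np.array([np.cos(a),np.sin(a),0]);z=np.array([0,0,-1.]);x=np.cross(y,z)
s=get_state();q=s["orientation"];r=R.from_quat([q[1],q[2],q[3],q[0]])
t=np.array(list(map(float,sys.argv[1:4])))
print(s["clock"],np.array(s["tcp_pos"])*1000,s["wrist_force"],s["joint_pos"],s["finger_gap"])
print("rot",np.degrees((r.inv()*R.from_matrix(np.c_[x,y,z])).as_rotvec()),"slide",r.inv().apply((t-s["tcp_pos"])*1000))
E
python3 d.py .554 .1177 .145
```

```text
2.0333 [472.49 215.3  227.27] [ 1.13  0.19 -0.85] [ 0.27  0.21 -0.13  1.23  0.    1.89] 7.844152557667065e-05
rot [ 0.04 -0.03  6.59] slide [-93.42  86.24  82.29]
```

Request:
{"method": "jog_arm", "body": {
  "moves": [
    {"fingers": 1,"slide": [-60,60,20],"angular": [0,0,6.6]},
    {"fingers": 1,"slide": [-93,86,50],"angular": [0,0,6.6]},
    {"fingers": 1,"slide": [-93,86,75],"angular": [0,0,6.6]},
    {"fingers": 1,"slide": [-93,86,75],"angular": [0,0,6.6]},
    {"fingers": 1,"slide": [-93,86,75],"angular": [0,0,6.6]},
    {"fingers": 1,"slide": [-93,86,75],"angular": [0,0,6.6]},
    {"fingers": 1,"slide": [-93,86,75],"angular": [0,0,6.6]}
  ]
}}

```text
clock: 2.62
tcp_pos: [0.5531, 0.1208, 0.1525]
orientation: [-0.0, 0.761, 0.649, 0.0]
wrist_force: [0.6, 0.0, -0.1]
finger_gap: -0.0002
grip_force: 0.0
```

```bash
python3 d.py .554 .1177 .145; python3 - <<'E'
from h import *
p=read_camera("side");save(p,"s2.png",(245,160,380,260),5.9)
E
```

```text
2.6167 [553.11 120.76 152.53] [ 0.61  0.04 -0.14] [ 0.07  0.34 -0.14  1.09  0.    1.8 ] -0.00019223773922557013
rot [-0.01 -0.03  0.35] slide [-2.89  1.36  7.53]
```

View pics/s2.png

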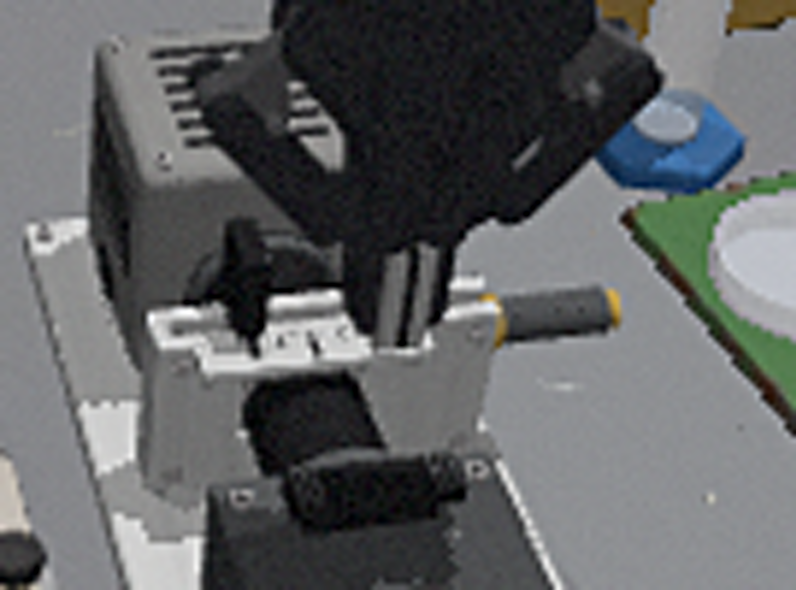

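The closed fingertips show at crop (400,345), above the filter flange. The flange top face is centred near (378,470). I'll use the tips to check the camera offset.

```bash
python3 - <<'E'
from h import *
P=read_camera("side"); s=get_state(); t=np.array(s["tcp_pos"])
c=lambda X:((proj(P,X)-[245,160])*5.9).round(0)
print("tip",c(t-[0,0,.011]),"under tip at .086",c([t[0],t[1],.086]),"flange est",c([.554,.1177,.0856]))
P=read_camera("top"); save(P,"t2.png",(230,125,395,230),4.8)
print("tip",(proj(P,t-[0,0,.011])-[230,125])*4.8)
E
```

```text
tip [384. 327.] under tip at .086 [363. 469.] flange est [370. 478.]
tip [490.90827054 252.16682261]
```

Request:
{"method": "jog_arm", "body": {
  "moves": [
    {"fingers": 1,"slide": [-2,1,30],"angular": [0,0,0.3]},
    {"fingers": 1,"slide": [-2,1,48],"angular": [0,0,0.3]},
    {"fingers": 1,"slide": [-2,1,51],"angular": [0,0,0.3]},
    {"fingers": 1,"slide": [-2,1,53],"angular": [0,0,0.3]},
    {"fingers": 1,"slide": [-2,1,55],"angular": [0,0,0.3]},
    {"fingers": 1,"slide": [-2,1,57],"angular": [0,0,0.3]},
    {"fingers": 1,"slide": [-2,1,57],"angular": [0,0,0.3]}
  ]
}}

```text
clock: 3.35
tcp_pos: [0.5548, 0.1188, 0.0964]
orientation: [0.0, 0.763, 0.647, 0.001]
wrist_force: [-0.8, 1.5, 2.5]
finger_gap: -0.0001
grip_force: 1.4
```

Request:
{"method": "jog_arm", "body": {
  "moves": [
    {"fingers": 1,"slide": [0,0,1.5]},
    {"fingers": 1,"slide": [0,0,3]},
    {"fingers": 1,"slide": [0,0,4.5]},
    {"fingers": 1,"slide": [0,0,6]},
    {"fingers": 1,"slide": [0,0,6]}
  ]
}}

```text
schema error: expected keys fingers, slide, angular
```

Request:
{"method": "jog_arm", "body": {
  "moves": [
    {"fingers": 1,"slide": [0,0,1.5],"angular": [0,0,0]},
    {"fingers": 1,"slide": [0,0,3],"angular": [0,0,0]},
    {"fingers": 1,"slide": [0,0,4.5],"angular": [0,0,0]},
    {"fingers": 1,"slide": [0,0,6],"angular": [0,0,0]},
    {"fingers": 1,"slide": [0,0,6],"angular": [0,0,0]}
  ]
}}

```text
clock: 3.77
tcp_pos: [0.5548, 0.1188, 0.0903]
orientation: [0.0, 0.763, 0.647, 0.001]
wrist_force: [0.8, 1.6, 3.3]
finger_gap: 0.0002
grip_force: 1.9
```

Request:
{"method": "jog_arm", "body": {
  "moves": [
    {"fingers": 1,"slide": [0,0,0.7],"angular": [0,0,0]},
    {"fingers": 1,"slide": [0,0,1.4],"angular": [0,0,0]},
    {"fingers": 1,"slide": [0,0,1.4],"angular": [0,0,0]}
  ]
}}

```text
clock: 4.02
tcp_pos: [0.5549, 0.1188, 0.09]
orientation: [0.001, 0.763, 0.647, 0.002]
wrist_force: [-3.0, 2.6, 11.2]
finger_gap: -0.0003
grip_force: 6.1
```

Hard stop is near. One more firm push.

Request:
{"method": "jog_arm", "body": {
  "moves": [
    {"fingers": 1,"slide": [0,0,1],"angular": [0,0,0]},
    {"fingers": 1,"slide": [0,0,2],"angular": [0,0,0]},
    {"fingers": 1,"slide": [0,0,2],"angular": [0,0,0]}
  ]
}}

```text
clock: 4.27
tcp_pos: [0.555, 0.1188, 0.0898]
orientation: [0.001, 0.763, 0.647, 0.002]
wrist_force: [-7.8, 1.5, 24.4]
finger_gap: -0.0002
grip_force: 12.1
```

Request:
{"method": "jog_arm", "body": {
  "moves": [
    {"fingers": 1,"slide": [0,0,-20],"angular": [0,0,0]},
    {"fingers": 1,"slide": [0,0,-40],"angular": [0,0,0]},
    {"fingers": 1,"slide": [-25,0,-45],"angular": [0,0,0]},
    {"fingers": 1,"slide": [-56,0,-45],"angular": [0,0,0]},
    {"fingers": 1,"slide": [-56,0,-45],"angular": [0,0,0]},
    {"fingers": 1,"slide": [-56,0,-45],"angular": [0,0,0]},
    {"fingers": 1,"slide": [-56,0,-45],"angular": [0,0,0]}
  ]
}}

```text
clock: 4.85
tcp_pos: [0.5449, 0.063, 0.1307]
orientation: [0.0, 0.763, 0.646, 0.0]
wrist_force: [0.0, -0.2, -1.1]
finger_gap: -0.0002
grip_force: 0.0
```

```bash
python3 d.py .5462 .0632 .13; python3 - <<'E'
from h import *
p=read_camera("side");save(p,"s3.png",(265,180,385,280),6)
for n in ("filter_top","vial_top"): print(n,[(x["point"],x["p"]) for x in tip_of(n,p)])
t=np.array(get_state()["tcp_pos"]);print((proj(p,t-[0,0,.011])-[265,180])*6,(proj(p,[t[0],t[1],.09])-[265,180])*6)
E
```

```text
4.85 [544.95  62.95 130.72] [ 0.05 -0.17 -1.13] [-0.03  0.32 -0.22  1.03  0.    1.7 ] -0.00019249439336166312
rot [ 0.02 -0.02  0.  ] slide [0.45 1.2  0.72]
filter_top [([307.3, 243.3], 0.62)]
vial_top [([320.0, 263.0], 0.49)]
[330.76236398 420.17934304] [316.91388994 495.0325608 ]
```

View pics/s3.png

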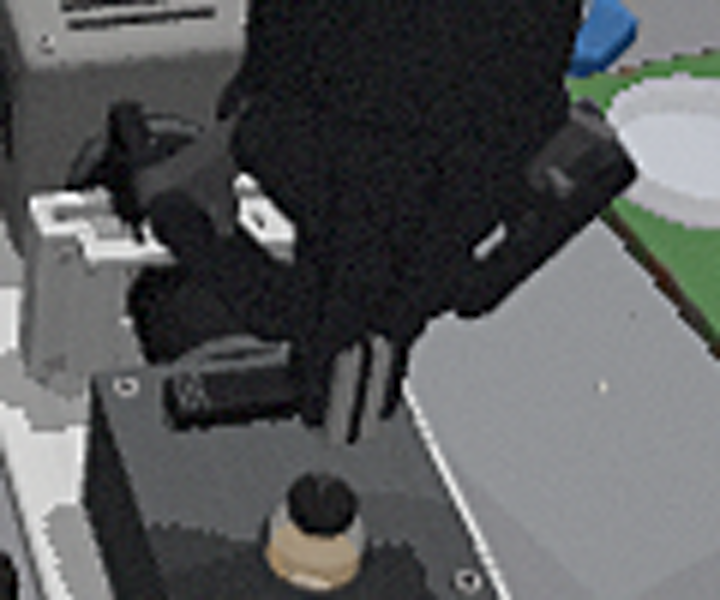

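The tips show at about (352,435) and the cap top at (322,493). Allowing for the camera offset, the tips are about 3 mm short in +y, which I'll shift, then press.

Request:
{"method": "jog_arm", "body": {
  "moves": [
    {"fingers": 1,"slide": [3,0,15],"angular": [0,0,0]},
    {"fingers": 1,"slide": [3,0,25],"angular": [0,0,0]},
    {"fingers": 1,"slide": [3,0,28],"angular": [0,0,0]},
    {"fingers": 1,"slide": [3,0,31],"angular": [0,0,0]},
    {"fingers": 1,"slide": [3,0,33],"angular": [0,0,0]},
    {"fingers": 1,"slide": [3,0,35],"angular": [0,0,0]},
    {"fingers": 1,"slide": [3,0,36],"angular": [0,0,0]},
    {"fingers": 1,"slide": [3,0,36],"angular": [0,0,0]}
  ]
}}

```text
clock: 5.67
tcp_pos: [0.5447, 0.0668, 0.0949]
orientation: [-0.001, 0.762, 0.647, -0.0]
wrist_force: [-2.1, 2.1, 5.0]
finger_gap: 0.0
grip_force: 2.1
```

Request:
{"method": "jog_arm", "body": {
  "moves": [
    {"fingers": 1,"slide": [0,0,1],"angular": [0,0,0]},
    {"fingers": 1,"slide": [0,0,2],"angular": [0,0,0]},
    {"fingers": 1,"slide": [0,0,3],"angular": [0,0,0]},
    {"fingers": 1,"slide": [0,0,3],"angular": [0,0,0]}
  ]
}}

```text
clock: 6.0
tcp_pos: [0.545, 0.0668, 0.0939]
orientation: [-0.0, 0.762, 0.647, 0.001]
wrist_force: [-7.0, 2.0, 16.7]
finger_gap: 0.0002
grip_force: 8.8
```

Request:
{"method": "jog_arm", "body": {
  "moves": [
    {"fingers": 1,"slide": [0,0,1],"angular": [0,0,0]},
    {"fingers": 1,"slide": [0,0,1.5],"angular": [0,0,0]},
    {"fingers": 1,"slide": [0,0,1.5],"angular": [0,0,0]}
  ]
}}

```text
clock: 6.25
tcp_pos: [0.5451, 0.0668, 0.0938]
orientation: [0.0, 0.762, 0.647, 0.001]
wrist_force: [-9.8, 1.5, 27.7]
finger_gap: -0.0001
grip_force: 13.4
```

Both are home (tips at 78.8 and 82.8 mm, force rising at the stop). Next I'll go above the tab.

Request:
{"method": "jog_arm", "body": {
  "moves": [
    {"fingers": 1,"slide": [0,0,-30],"angular": [0,0,0]},
    {"fingers": 0.5,"slide": [0,0,-60],"angular": [0,0,0]},
    {"fingers": 0.5,"slide": [40,-6,-70],"angular": [0,0,0]},
    {"fingers": 0.5,"slide": [80,-12,-70],"angular": [0,0,0]},
    {"fingers": 0.5,"slide": [115,-18,-65],"angular": [0,0,0]},
    {"fingers": 0.5,"slide": [133,-21,-60],"angular": [0,0,0]},
    {"fingers": 0.5,"slide": [133,-21,-55],"angular": [0,0,0]},
    {"fingers": 0.5,"slide": [133,-21,-55],"angular": [0,0,0]},
    {"fingers": 0.5,"slide": [133,-21,-55],"angular": [0,0,0]},
    {"fingers": 0.5,"slide": [133,-21,-55],"angular": [0,0,0]}
  ]
}}

```text
clock: 7.08
tcp_pos: [0.5464, 0.1997, 0.1451]
orientation: [0.0, 0.763, 0.646, -0.0]
wrist_force: [0.9, -0.4, 1.0]
finger_gap: 0.043
grip_force: 0.0
```

```bash
python3 d.py .5464 .2019 .145; python3 - <<'E'
from h import *
p=read_camera("side");save(p,"s4.png",(255,160,375,260),6)
for n in ("half_mark","shutter_tab","filter_top","vial_top"): print(n,[(x["point"],x["p"]) for x in tip_of(n,p)])
t=np.array(get_state()["tcp_pos"])
for X in (t-[0,0,.005],[t[0],t[1],.116],[t[0],t[1],.084]):print((proj(p,X)-[255,160])*6)
E
```

```text
7.0833 [546.36 199.66 145.09] [ 0.93 -0.41  1.01] [ 0.21  0.37 -0.11  1.09 -0.    1.95] 0.0429549022029551
rot [-0.02  0.02 -0.02] slide [ 2.21 -0.32  0.09]
half_mark [([292.6, 207.0], 0.63)]
shutter_tab [([283.1, 207.4], 0.62)]
filter_top [([308.8, 242.8], 0.73)]
vial_top [([319.6, 265.9], 0.72), ([299.0, 258.9], 0.25)]
[192.14131032 179.77184411]
[185.88229257 242.19807113]
[178.0592349  320.22372836]
```

View pics/s4.png

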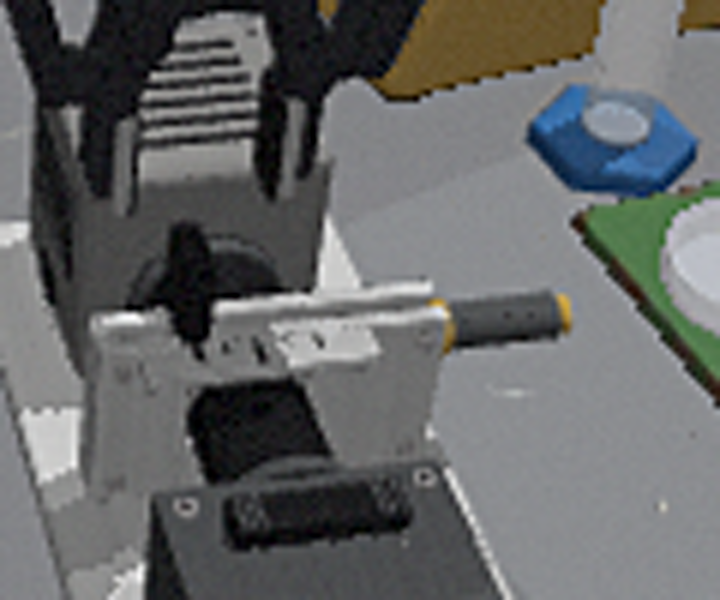

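The open tips straddle the tab (inner edges at about (130,212) and (280,198)), and the tab top is at (187,232). I'll shift +5 mm in y and -1 mm in x, then lower.

Request:
{"method": "jog_arm", "body": {
  "moves": [
    {"fingers": 0.5,"slide": [5,-1,10],"angular": [0,0,0]},
    {"fingers": 0.5,"slide": [5,-1,25],"angular": [0,0,0]},
    {"fingers": 0.5,"slide": [5,-1,38],"angular": [0,0,0]},
    {"fingers": 0.5,"slide": [5,-1,45],"angular": [0,0,0]},
    {"fingers": 0.5,"slide": [5,-1,45],"angular": [0,0,0]},
    {"fingers": 0.65,"slide": [5,-1,45],"angular": [0,0,0]},
    {"fingers": 0.65,"slide": [5,-1,45],"angular": [0,0,0]},
    {"fingers": 0.65,"slide": [5,-1,45],"angular": [0,0,0]}
  ],
  "squeeze": 25
}}

```text
clock: 8.0
tcp_pos: [0.5468, 0.2059, 0.101]
orientation: [0.0, 0.763, 0.647, 0.001]
wrist_force: [-0.3, 0.0, 0.8]
finger_gap: 0.0299
grip_force: 0.0
```

```bash
python3 d.py .5464 .2019 .1; python3 - <<'E'
from h import *
p=read_camera("side");save(p,"s5.png",(265,175,345,235),9)
E
```

```text
8.0 [546.84 205.93 100.97] [-0.28  0.01  0.77] [ 0.22  0.41 -0.17  0.99  0.    1.96] 0.029868368571141276
rot [ 0.08 -0.04  0.05] slide [-4.05  0.23  0.97]
```

View pics/s5.png

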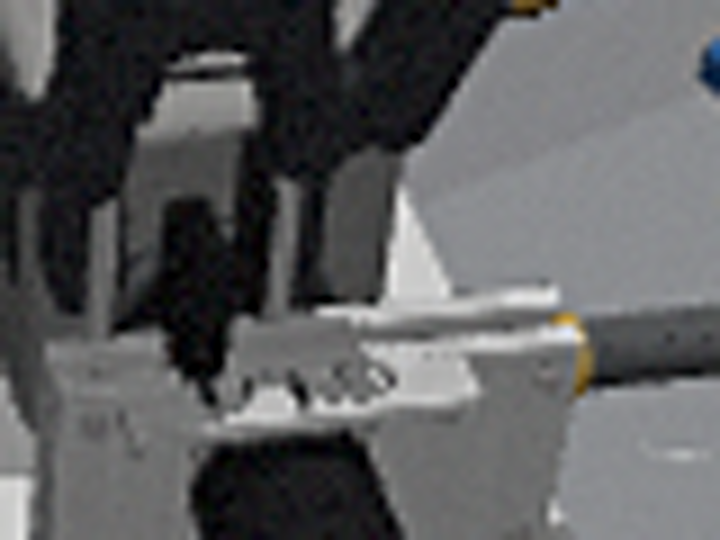

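The tab (165–235) sits centred between the pads (about 120 and 270). Closing now.

Request:
{"method": "jog_arm", "body": {
  "moves": [
    {"fingers": 0.8,"slide": [0,0,0],"angular": [0,0,0]},
    {"fingers": 0.85,"slide": [0,0,0],"angular": [0,0,0]},
    {"fingers": 1,"slide": [0,0,0],"angular": [0,0,0]},
    {"fingers": 1,"slide": [0,0,0],"angular": [0,0,0]},
    {"fingers": 1,"slide": [0,0,0],"angular": [0,0,0]},
    {"fingers": 1,"slide": [0,0,0],"angular": [0,0,0]}
  ],
  "squeeze": 30
}}

```text
clock: 8.55
tcp_pos: [0.549, 0.2055, 0.1011]
orientation: [0.002, 0.763, 0.646, 0.002]
wrist_force: [5.5, -1.8, -0.5]
finger_gap: 0.0097
grip_force: 33.2
```

```bash
python3 d.py .5464 .2019 .1
```

```text
8.55 [548.96 205.5  101.14] [ 5.52 -1.83 -0.53] [ 0.22  0.41 -0.17  0.98 -0.    1.96] 0.009741473060832381
rot [ 0.3  -0.05 -0.01] slide [-3.97 -1.93  1.13]
```

Request:
{"method": "jog_arm", "body": {
  "moves": [
    {"fingers": 1,"slide": [0,4,0],"angular": [0,0,0]},
    {"fingers": 1,"slide": [0,8,0],"angular": [0,0,0]},
    {"fingers": 1,"slide": [0,12,0],"angular": [0,0,0]},
    {"fingers": 1,"slide": [0,16,0],"angular": [0,0,0]},
    {"fingers": 1,"slide": [0,20,0],"angular": [0,0,0]},
    {"fingers": 1,"slide": [0,20,0],"angular": [0,0,0]},
    {"fingers": 1,"slide": [0,20,0],"angular": [0,0,0]},
    {"fingers": 1,"slide": [0,20,0],"angular": [0,0,0]}
  ]
}}

```text
clock: 9.22
tcp_pos: [0.5644, 0.2028, 0.1011]
orientation: [-0.001, 0.763, 0.647, -0.001]
wrist_force: [-6.0, 1.9, 8.1]
finger_gap: 0.0095
grip_force: 34.5
```

```bash
python3 d.py .5687 .2022 .101
```

```text
9.2167 [564.4  202.85 101.07] [-6.    1.87  8.09] [ 0.21  0.44 -0.13  1.01  0.    1.95] 0.009517650823993855
rot [-0.14 -0.03  0.07] slide [0.06 4.35 0.06]
```

Request:
{"method": "jog_arm", "body": {
  "moves": [
    {"fingers": 1,"slide": [0,2,0],"angular": [0,0,0]},
    {"fingers": 1,"slide": [0,3.5,0],"angular": [0,0,0]},
    {"fingers": 1,"slide": [0,4.7,0],"angular": [0,0,0]},
    {"fingers": 1,"slide": [0,4.7,0],"angular": [0,0,0]},
    {"fingers": 1,"slide": [0,4.7,0],"angular": [0,0,0]},
    {"fingers": 1,"slide": [0,4.7,0],"angular": [0,0,0]}
  ]
}}

```text
clock: 9.72
tcp_pos: [0.5686, 0.2021, 0.1011]
orientation: [-0.001, 0.763, 0.647, -0.001]
wrist_force: [-6.7, 1.1, 9.2]
finger_gap: 0.0089
grip_force: 34.5
```

```bash
python3 d.py .5687 .2022 .101;  python3 - <<'E'
from h import *
p=read_camera("side");save(p,"s6.png",(265,175,345,235),9)
for n in ("filter_top","vial_top"): print(n,[(x["point"],x["p"]) for x in tip_of(n,p)])
E
```

```text
9.7167 [568.64 202.14 101.06] [-6.7   1.06  9.15] [ 0.21  0.44 -0.12  1.01  0.    1.94] 0.008850847909082785
rot [-0.17 -0.03  0.08] slide [0.07 0.05 0.06]
filter_top [([299.9, 263.2], 0.6), ([306.5, 245.9], 0.52)]
vial_top [([319.0, 267.1], 0.56)]
```

View pics/s6.png

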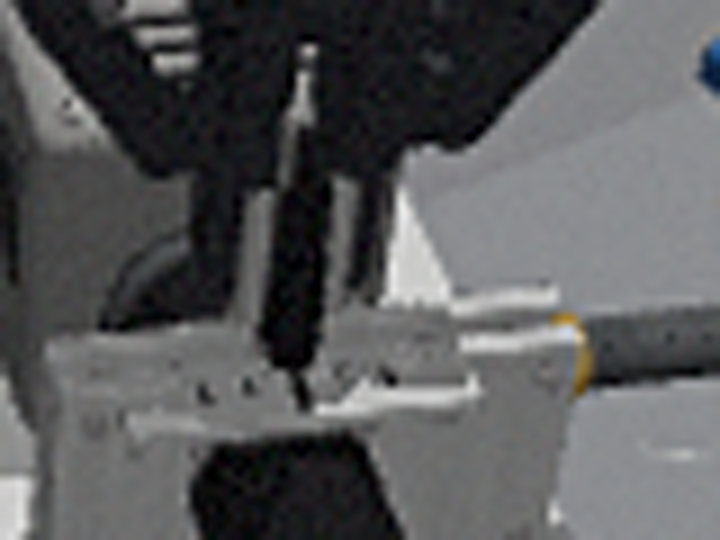

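The pointer lies over the long middle tick (300,390), and the spring load of about 7 N matches half travel. I'll check it stays steady, then hand in.

Request:
{"method": "jog_arm", "body": {
  "moves": [
    {"fingers": 1,"slide": [0,0,0],"angular": [0,0,0]},
    {"fingers": 1,"slide": [0,0,0],"angular": [0,0,0]},
    {"fingers": 1,"slide": [0,0,0],"angular": [0,0,0]},
    {"fingers": 1,"slide": [0,0,0],"angular": [0,0,0]},
    {"fingers": 1,"slide": [0,0,0],"angular": [0,0,0]},
    {"fingers": 1,"slide": [0,0,0],"angular": [0,0,0]}
  ]
}}

```text
clock: 10.37
tcp_pos: [0.5686, 0.2022, 0.1011]
orientation: [-0.001, 0.763, 0.647, -0.001]
wrist_force: [-7.0, 0.9, 8.1]
finger_gap: 0.0097
grip_force: 34.5
```

```bash
python3 d.py .5687 .2022 .101; python3 - <<'E'
from h import *
p=read_camera("side");save(p,"s7.png",(265,175,355,285),5.4)
E
```

```text
10.3667 [568.57 202.16 101.08] [-6.97  0.93  8.14] [ 0.21  0.44 -0.12  1.01  0.    1.94] 0.009721349602352226
rot [-0.18 -0.03  0.08] slide [0.07 0.12 0.08]
```

View pics/s7.png

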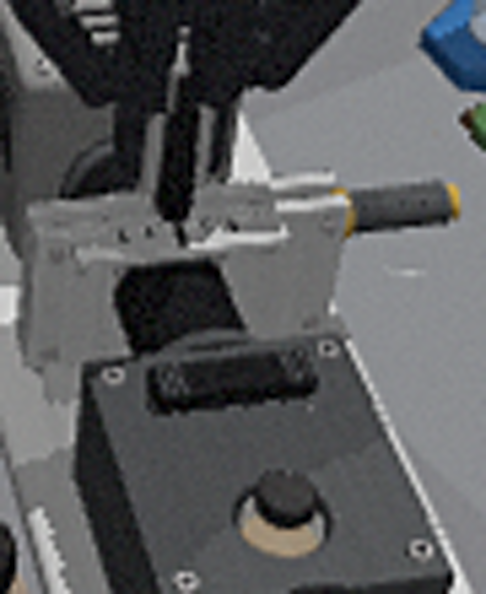

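The flange lies on the block at (235,375), the cap is down in its bore at (287,495), and the pointer is on the long tick at (183,235).

```bash
python3 -c "
from workcell import *
print(hand_in())"
```

```text
the job is handed in; nothing more can be done
None
```

I pressed the filter carriage and then the vial fully home, moved the shutter to the half-way mark where the gripper is holding it, and handed the job in at about 10 s on the robot's clock.

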